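# Load a tea tin through the swing gate of a refill lane

## Task

Load the tea tin into the refill lane on the coffee counter: push it, lying flat on the counter, in at the flared mouth and through the swing gate, and press it home against the stop plate inside with light but definite pressure, without ramming it. Then withdraw so that the gate swings fully shut behind the tin, which stays touching the stop plate. Leave the mugs, the soap bottle and the caddy alone.

Things in the scene. Friction and masses are not known exactly. Their poses are not given: they have to be found in the camera images.
- tin: closed rectangular steel tea tin with a plain lid, 80 mm long (its x) by 50 mm wide (its y) by 42 mm high, 150 to 310 g, standing flat on the counter in front of the lane's mouth. Origin: centre of its underside. Both ends are alike.
- loader: refill lane: low fixed white metal channel; the counter is its floor. Origin: on the counter in the gate plane, middle of the entry channel. x: loading direction (roughly to the robot's right), y: hinge side. Walls 4 mm thick, 30 mm high. Behind the gate, to the end block at x 219 mm, the -y wall's inner face is at y -27 mm, the +y wall is set back to y 39 mm so the open gate can lie along it.
- mouth (a point): middle of the start of the entry channel, on the counter, at lane x -45 mm; same axes as the lane. From here to the gate the channel is 54 mm wide (y -27 to +27 mm); ahead of it the walls flare outwards at 30 degrees to 94 mm wide at lane x about -80 mm.
- gate_hinge (a point): foot of the gate's upright hinge post (top 46 mm over the counter), at lane x 2, y 35 mm. The gate is an upright aluminium plate 4 mm thick, 3 to 39 mm over the counter; shut it spans the channel to lane y -26 mm. It opens only inwards (towards lane +x); its free end needs the lane clear from x 0 to 66 mm to swing shut.
- gate (a joint): angle of the swing gate in rad: 0 shut, 1.5 fully open along the side. A light spring (0.017 to 0.036 N m, 0.3 to 0.6 N at the free end) swings it shut when nothing is in its way. Opening it with the tin takes some 3 to 10 N at first; then it rubs along the tin's side and rests on a finger left in the lane until these are clear.
- stop: end bracket of the lane, with an upright stop plate (52 mm wide, 34 high) on a rod, facing the gate. Origin: on the counter at lane x 224 mm. The plate's depth varies and is not measured: its face is at lane x 155 to 185 mm: find it by feel. It is sprung: yields 1 mm per 2.5 N for 6 mm, then is hard. Press it with some 4 to 8 N; over 20 N is ramming. Before it, friction takes 0.5 to 2 N.
- mug_a: white mug, 80 mm across, 95 mm high, bystander. Origin: centre of its underside.
- mug_b: second white mug, the same, bystander. Origin: centre of its underside.
- soap: yellow dish-soap bottle, 60 mm across, 190 mm high, bystander. Origin: centre of its underside.
- caddy: open black plastic caddy, 100 x 140 x 55 mm high, bystander. Origin: centre of its underside.
Not all that is in view belongs to the job. Several things look just like the tin: the one meant starts farthest from the robot's base.

How it is judged:
On the way, in this order (a step that is already met when the one before it is completed fails the run):
1. the tin lies flat in the entry channel, its nose just before the gate (x of tin in the frame of loader between -0.085 and -0.04 m and y of tin in the frame of loader between -0.012 and 0.012 m and height (world z) of tin below 0.006 m), for 0.05 s.
2. the tin, flat on the counter in the lane, is holding the gate open (over 1.1 rad) with its nose past the gate and its tail still short of the gate's swing (value of joint gate above 1.1 rad and x of tin in the frame of loader between 0 and 0.1 m and height (world z) of tin below 0.006 m and angle between tin's own z axis and vertical below 0.15 rad), for 0.05 s.
3. the tin is pressed against the stop plate with more than 2 N for 0.2 s (contact force between tin and stop above 2 N and height (world z) of tin below 0.006 m), for 0.2 s.
At the end, for the whole second after the job is handed in: The tin stands flat in the lane behind the gate, still touching the stop plate (over 0.05 N; its centre 110 to 150 mm past the gate plane, in line with the lane within 0.25 rad), at rest and let go, and the gate has swung shut behind it (within 0.1 rad) (value of joint gate below 0.1 rad and x of tin in the frame of loader between 0.11 and 0.15 m and y of tin in the frame of loader between -0.02 and 0.03 m and angle between the x axis of tin and the x axis of loader, either way round below 0.25 rad and angle between tin's own z axis and vertical below 0.08 rad and height (world z) of tin below 0.004 m and linear speed of tin below 0.01 m/s and velocity of joint gate between -0.1 and 0.1 rad/s and contact force between tin and stop above 0.05 N).
It fails at once if the stop plate is rammed (over 20 N) (contact force between tin and stop above 20 N).
It fails at once if a bystander is moved by more than 20 mm (distance of any of mug_a, mug_b, soap, caddy from where it was at the start of the episode above 0.02 m).
It also fails if it takes over 64 s, if anything falls off the work surface, if the arm or the gripper's body presses on something with over 40 N, if the wrist force passes 120 N, or if a joint passes its speed limit or range.

## Robot

A 6-joint arm with a two-finger parallel gripper is mounted at the origin on the work surface. World frame = base frame: x ahead of the robot, y to its left, z up, the work surface at z = 0. Lengths are in m, angles in rad, forces in N, time in s.
With the tool pointing down it reaches from about 0.375 to 0.975 m from the base axis. Payload 3.8 kg.
Tool frame: the origin (TCP) lies midway between the tips of the shut fingers; the grasp point (between the pads) lies 19 mm behind it; x points along the fingers, y is the direction in which the jaws open and shut, and the axes are right-handed (so a half turn about x gives the same grasp; the last joint's range is limited). The gripper opens to 88 mm and grips with 3 to 60 N. Pads are 18 mm wide; open, the fingers measure 123 mm over their backs; the gripper's body (75 mm by 187 mm) begins 45 mm behind the grasp point.
Start: joints at [-1.363, 0.264, 1.604, -0, 1.274, -0.037], TCP at [0.164, -0.655, 0.239] pointing down, gripper open.
Joint ranges: [-2.63, 2.63], [-0.94, 2.18], [0.31, 2.57], [-1.31, 4.45], [0, 2.66], [-2.55, 2.55]. Speed limits (rad/s): [2.57, 2.57, 3.14, 3.14, 3.14, 3.14].

## Interface

Orientations are given as a rotation vector (axis times angle).
In Python, from cell import manip, inverse_kinematics, cams, order gives the robot as it stands. Calls block until the motion is done:
- manip.move_pose(position, orientation): joint-space move of the TCP to a pose.
- manip.move_linear(position, rate=0.15, rot=None): straight line of the TCP; rot=None keeps the orientation; rate is the mean speed in m/s.
- manip.set_joints(angles): joint-space move.
- manip.set_gripper(opening, force=None): finger opening in m; force is the grip in N (None keeps the last); returns when the fingers have stopped.
- manip.dwell(seconds).
- inverse_kinematics(position, orientation): joint angles nearest the present ones, or None.
- manip.state(): the state.
- cams.capture(name): name is "side" or "top"; returns a dict with "image" (420x560x3 uint8, blue, green, red), "z_map" (420x560 float32, m along the optical axis (not along the pixel's ray), 0 where there is no reading), "intrinsics" (3x3 intrinsics, pixels), "k1" (the pictures are not rectified: a ray, as slopes to the right and down, at radius r is drawn at 1 + k1 r^2 times it, then the intrinsics apply), "position" and "orientation" of the camera in the world. Camera axes: x right, y down, z forward; pixel columns grow to the right and rows downward; lengths in m; the calibration is good to about 2 mm. A picture is of the moment at which its call begins.
A pose or a line that the arm cannot do raises manip.IKError and nothing moves.
- order.close_job(): hands the job in, once; it reports no verdict.
The state is a dict: "clock": time; "joint_pos": joint angles; "joint_velocities": joint speeds; "tau": joint torques, N m; "tool_pos": TCP position; "tcp_rot": TCP orientation; "contact_force": force on the tool from outside, world axes, zero at the start; "moment": the same for the moment, N m; "gripper_width": finger opening in m.
Only numpy, scipy, OpenCV 4.12 (cv2) and the standard library are available. Lean on these libraries where they do the work, as an engineer would, in place of code of your own. Each camera call takes 0.05 s, during which the arm holds its last target.

## Working session

There is one attempt and no reset: what is moved stays moved. The work goes in short steps, each a Python script; the robot and the scene stay as the last script left them, time stands still between calls to the robot, and variables do not carry over. Pictures are saved under pics/ and viewed, and the job is handed in when it is done.

```bash
ls -la; mkdir -p pics; python3 - <<'E'
from cell import manip,cams
import cv2,numpy as np,pickle
for n in("side","top"):
    c=cams.capture(n); cv2.imwrite(f"pics/{n}0.png",c["image"]); pickle.dump(c,open(f"{n}0.pkl","wb"))
    print(n,c["intrinsics"],c["k1"],c["position"],c["orientation"])
s=manip.state();print(s["clock"],s["tool_pos"],s["tcp_rot"],s["contact_force"],s["gripper_width"])
E
```

```text
total 12
drwxr-xr-x  3 agent agent 4096 Dec  7 03:20 .
drwxr-xr-x 23 root  root  4096 Dec  7 03:20 ..
drwxr-xr-x  2 agent agent 4096 Dec  7 03:20 pics
side [[489.13801173   0.         278.90259269]
 [  0.         489.13801173 206.33333209]
 [  0.           0.           1.        ]] -0.1602125942173453 [ 0.33426295 -0.87750303  0.63650739] [-2.13053366  0.1564963  -0.10373887]
top [[467.76076044   0.         282.45403074]
 [  0.         467.76076044 211.21433356]
 [  0.           0.           1.        ]] -0.11647404594601202 [0.39927712 0.0578804  1.18465434] [-2.17136995  2.2143256  -0.10393332]
0.1 [ 0.16344762 -0.65426811  0.23754049] [ 2.09191173  0.25946452 -2.09235155] [-0.12631368  0.0127017  -0.22750471] 0.08740191636665604
```

View pics/top0.png

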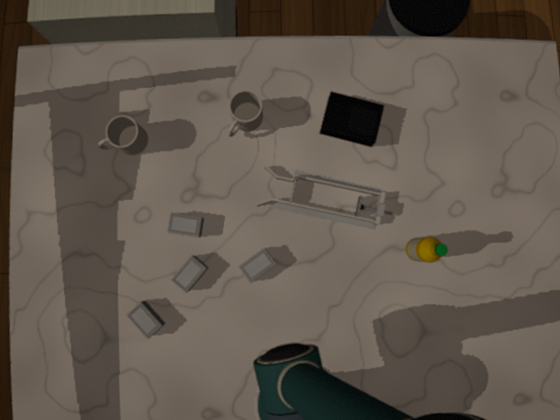

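View pics/side0.png

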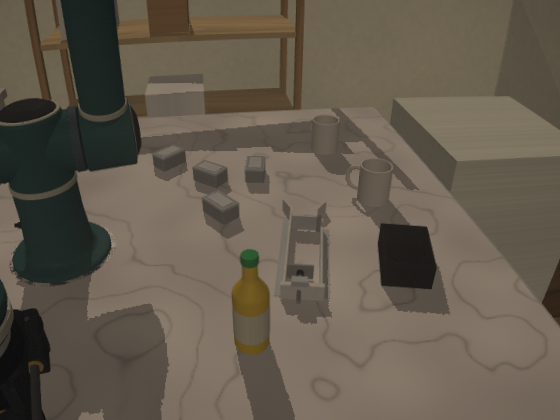

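The top view shows the lane (mouth near pixel (272,188), end near (385,205)) and four tin-like boxes at (186,224), (190,272), (258,265) and (146,319). The base is at about (290,370). Next I'll measure them.

```bash
cat > h.py <<'E'
import numpy as np,cv2,pickle
from scipy.spatial.transform import Rotation as R
def cloud(c):
    H,W=c["z_map"].shape
    u,v=np.meshgrid(np.arange(W),np.arange(H))
    K=c["intrinsics"];k=c["k1"]
    xy=cv2.undistortPoints(np.stack([u,v],-1).reshape(-1,1,2).astype(float),K,np.array([k,0,0,0,0.])).reshape(H,W,2)
    z=c["z_map"]
    P=np.dstack([xy*z[...,None],z])
    W_=P@R.from_rotvec(c["orientation"]).as_matrix().T+c["position"]
    W_[z==0]=np.nan
    return W_
def ray(c,u,v,h):
    xy=cv2.undistortPoints(np.array([[[u,v]]],float),c["intrinsics"],np.array([c["k1"],0,0,0,0.])).ravel()
    d=R.from_rotvec(c["orientation"]).as_matrix()@np.r_[xy,1]
    p=np.array(c["position"]);return p+d*(h-p[2])/d[2]
def proj(c,p):
    rv=R.from_rotvec(c["orientation"]);q=rv.inv().apply(np.atleast_2d(p)-c["position"])
    return cv2.projectPoints(q,np.zeros(3),np.zeros(3),c["intrinsics"],np.array([c["k1"],0,0,0,0.]))[0].reshape(-1,2)
E
python3 - <<'E'
from h import *
c=pickle.load(open("top0.pkl","rb"));P=cloud(c)
for n,(u,v) in dict(t1=(186,218),t2=(190,272),t3=(258,265),t4=(146,319)).items():
    s=P[v-28:v+29,u-28:u+29]; m=(s[...,2]>.036)&(s[...,2]<.048)
    m=m.astype(np.uint8); nl,l=cv2.connectedComponents(m); 
    k=np.argmax([0]+[np.sum(l==i) for i in range(1,nl)])
    q=s[l==k]; r=cv2.minAreaRect((q[:,:2]*1000).astype(np.float32))
    print(n,np.sum(l==k),q.mean(0).round(4),r,np.hypot(*q.mean(0)[:2]))
s=P[:,:,2]
# counter height
print(np.nanmedian(P[230:330,300:380,2]),np.nanmedian(P[150:160,240:260,2]))
x0,x1,y0,y1=250,410,150,240
im=cv2.resize(c["image"][y0:y1,x0:x1],None,fx=5,fy=5,interpolation=cv2.INTER_CUBIC);cv2.imwrite("pics/lane0.png",cv2.convertScaleAbs(im,alpha=1.5))
h=np.clip(np.nan_to_num(s[y0:y1,x0:x1])*1000*4,0,255).astype(np.uint8)
cv2.imwrite("pics/laneh.png",cv2.applyColorMap(cv2.resize(h,None,fx=5,fy=5,interpolation=cv2.INTER_NEAREST),cv2.COLORMAP_JET))
E
```

```text
t1 658 [0.456  0.2757 0.0423] ((456.1939697265625, 276.7344055175781), (79.96379089355469, 50.65614318847656), 80.35797882080078) 0.5328734892687466
t2 667 [0.3367 0.2664 0.0423] ((336.50018310546875, 266.834228515625), (51.884620666503906, 81.42640686035156), 49.588134765625) 0.4293449139768019
t3 679 [0.3543 0.0986 0.0421] ((353.8172607421875, 98.82376098632812), (50.59651184082031, 80.70411682128906), 35.52703857421875) 0.3677597073613183
t4 671 [0.2261 0.3769 0.0422] ((225.24591064453125, 377.0651550292969), (80.08732604980469, 52.682655334472656), 43.454261779785156) 0.43955897625858353
0.00013942812765288526 0.0006528522177248197
```

View pics/lane0.png

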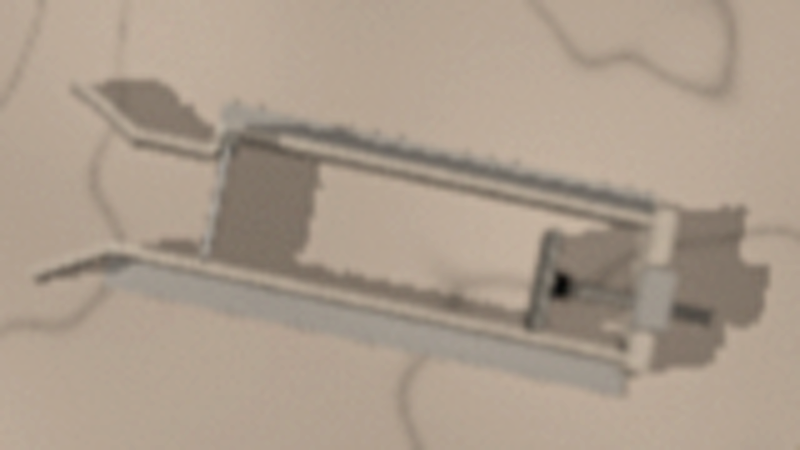

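View pics/laneh.png

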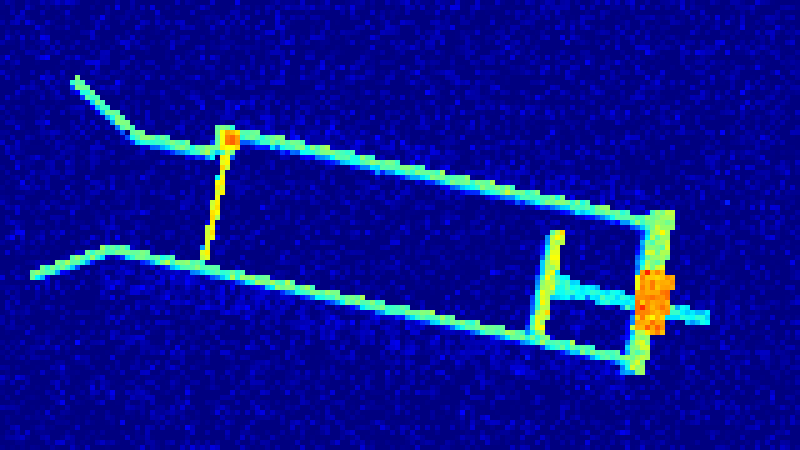

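```bash
cat > fit.py <<'E'
from h import *
from scipy.optimize import least_squares
c=pickle.load(open("top0.pkl","rb"));P=cloud(c)
def sel(cx0,cx1,cy0,cy1,z0,z1):
    s=P[150+cy0//5:150+cy1//5+1,250+cx0//5:250+cx1//5+1].reshape(-1,3)
    return s[(s[:,2]>z0)&(s[:,2]<z1)]
def lc(A,B,t):pass
allp=P[150:240,250:410].reshape(-1,3); W=allp[(allp[:,2]>.022)&(allp[:,2]<.036)]
hp=allp[(allp[:,2]>.036)]
# rough pose from pixels
a=np.array(ray(c,250+150/5,150+250/5,.03)[:2]);b=np.array(ray(c,250+620/5,150+355/5,.03)[:2])
d=(b-a)/np.linalg.norm(b-a);th=np.arctan2(d[1],d[0]);n=np.array([-d[1],d[0]])
o=ray(c,250+215/5,150+200/5,.039)[:2]
def tolane(p,o,th):
    q=p[:,:2]-o;C,S=np.cos(th),np.sin(th);return np.c_[q[:,0]*C+q[:,1]*S,-q[:,0]*S+q[:,1]*C]
for it in range(6):
    L=tolane(W,o,th)
    m=(abs(L[:,1]+29)<1e9)
    my=(abs(L[:,1]+.029)<.006)&(L[:,0]>-.04)&(L[:,0]<.2)
    py=(abs(L[:,1]-.041)<.006)&(L[:,0]>.012)&(L[:,0]<.2)
    H=tolane(hp,o,th);g=(abs(H[:,0])<.012)&(H[:,1]>-.026)&(H[:,1]<.028)
    sl=(np.polyfit(L[my,0],L[my,1],1)[0]*my.sum()+np.polyfit(L[py,0],L[py,1],1)[0]*py.sum())/(my.sum()+py.sum())
    # wall mean offset at x=0
    e=((L[my,1]-sl*L[my,0]).mean()+.029+(L[py,1]-sl*L[py,0]).mean()-.041)/2
    gx=np.median(H[g,0])
    th+=np.arctan(sl);C,S=np.cos(th),np.sin(th);o=o+np.array([C,S])*(gx-0.002)+np.array([-S,C])*e
print(my.sum(),py.sum(),g.sum(),"o",o,"th",th,np.degrees(th), L[my,1].mean(),L[py,1].mean())
H=tolane(hp,o,th);A=tolane(allp,o,th)
print("post",H[hp[:,2]>.041][abs(H[hp[:,2]>.041][:,0])<.02].mean(0))
print("gate slope",np.polyfit(H[g,1],H[g,0],1), "x range",np.percentile(H[g,0],[5,95]))
pl=(A[:,0]>.145)&(A[:,0]<.2)&(abs(A[:,1])<.02)&(allp[:,2]>.031)&(allp[:,2]<.038)
print("plate",np.percentile(A[pl,0],[5,25,50,75,95]))
en=(A[:,0]>.205)&(allp[:,2]>.025);print("end x",np.percentile(A[en,0],[2,50,98]))
t=tolane(np.array([[.4561,.2762]]),o,th);print("tin lane",t, )
np.savez("lane.npz",o=o,th=th)
# tin orientation
s=P[190:250,158:215].reshape(-1,3);q=s[(s[:,2]>.036)&(s[:,2]<.048)];r=cv2.minAreaRect((tolane(q,o,th)*1000).astype(np.float32));print("tin rect in lane",r,cv2.boxPoints(r))
E
python3 fit.py
```

```text
188 158 35 o [0.53381576 0.01012085] th -1.7985089050366319 -103.04696967529397 -0.0289252648232386 0.040925264823238626
post [0.0024725  0.02343314]
gate slope [0.0041739  0.00196806] x range [0.00030747 0.00369412]
plate [0.16923005 0.1698027  0.17143971 0.17260162 0.17454641]
end x [0.20627827 0.2219832  0.24239541]
tin lane [[-0.24166609 -0.13577685]]
tin rect in lane ((-242.20785522460938, -135.80599975585938), (79.96377563476562, 50.65615463256836), 3.4049527645111084) [[-283.62347  -112.89727 ]
 [-280.61487  -163.464   ]
 [-200.79224  -158.71472 ]
 [-203.80084  -108.147995]]
```

```bash
cat >> h.py <<'E'
_l=np.load("lane.npz");O=_l["o"];TH=float(_l["th"])
EX=np.array([np.cos(TH),np.sin(TH)]);EY=np.array([-EX[1],EX[0]])
def w(x,y,z):return np.r_[O+x*EX+y*EY,z]
def rot(yaw,flip=False): # tool x down, tool y along lane y rotated by yaw
    a=TH+yaw; ey=np.array([-np.sin(a),np.cos(a),0]); 
    if flip: ey=-ey
    ex=np.array([0,0,-1.]);return R.from_matrix(np.c_[ex,ey,np.cross(ex,ey)]).as_rotvec()
def lane(p):q=np.array(p)[:2]-O;return np.array([q@EX,q@EY])
E
python3 - <<'E'
from h import *
from cell import inverse_kinematics as ik,manip
c=pickle.load(open("top0.pkl","rb"));P=cloud(c)
for n,(u,v,z) in dict(mug_a=(122,132,.08),mug_b=(246,110,.08),soap=(428,249,.05),caddy=(352,118,.045)).items():
    s=P[v-35:v+36,u-35:u+36].reshape(-1,3);q=s[s[:,2]>z]
    L=np.array([lane(p) for p in q]);print(n,q.mean(0).round(3),"lane min",L.min(0).round(3),"max",L.max(0).round(3),q[:,2].max())
a=np.radians(3.4)
for f in(0,1):
  for x,y,z,yw in [(-.242,-.136,.1,a),(-.242,-.136,.008,a),(-.13,0,.012,0),(-.19,0,.1,0),(-.19,0,.012,0),(.1,0,.012,0)]:
    j=ik(w(x,y,z),rot(yw,f));print(f,x,y,z,w(x,y,z).round(3),None if j is None else np.round(j,2))
E
```

```text
mug_a [0.678 0.419 0.091] lane min [-0.481  0.011] max [-0.389  0.091] 0.1008300051801998
mug_b [0.732 0.122 0.091] lane min [-0.192  0.114] max [-0.113  0.212] 0.10032402017574249
soap [ 0.385 -0.294  0.131] lane min [ 0.311 -0.104] max [ 0.367 -0.043] 0.1946182010060319
caddy [ 0.717 -0.147  0.053] lane min [0.039 0.161] max [0.182 0.266] 0.06031242794186786
0 -0.242 -0.136 0.1 [0.456 0.277 0.1  ] [ 0.5   0.13  2.04 -0.    0.97  0.67]
0 -0.242 -0.136 0.008 [0.456 0.277 0.008] [ 0.5   0.26  2.09 -0.    0.79  0.67]
0 -0.13 0 0.012 [0.563 0.137 0.012] [ 0.2   0.33  1.99 -0.    0.83  0.42]
0 -0.19 0 0.1 [0.577 0.195 0.1  ] [ 0.29  0.26  1.88 -0.    1.    0.51]
0 -0.19 0 0.012 [0.577 0.195 0.012] [ 0.29  0.37  1.93 -0.    0.85  0.51]
0 0.1 0 0.012 [ 0.511 -0.087  0.012] [-0.22  0.23  2.12 -0.    0.79  0.01]
1 -0.242 -0.136 0.1 [0.456 0.277 0.1  ] [ 0.5   0.13  2.04 -0.    0.97 -2.47]
1 -0.242 -0.136 0.008 [0.456 0.277 0.008] [ 0.5   0.26  2.09 -0.    0.79 -2.47]
1 -0.13 0 0.012 [0.563 0.137 0.012] None
1 -0.19 0 0.1 [0.577 0.195 0.1  ] None
1 -0.19 0 0.012 [0.577 0.195 0.012] None
1 0.1 0 0.012 [ 0.511 -0.087  0.012] None
```

```bash
python3 - <<'E'
from h import *
from cell import manip,cams
def st(t):
    s=manip.state();print(t,round(s["clock"],2),np.array(s["tool_pos"]).round(4),lane(s["tool_pos"]).round(4),np.array(s["contact_force"]).round(2),round(s["gripper_width"],4))
a=np.radians(3.4);T=(-.242,-.1358)
p=manip.state()["tool_pos"]
manip.move_linear([p[0],p[1],.34],rate=.3);st("up")
manip.move_pose(w(*T,.3),rot(a));st("over")
manip.set_gripper(.07)
manip.move_linear(w(*T,.06),rate=.25)
manip.move_linear(w(*T,.008),rate=.1);st("down")
manip.set_gripper(.04,force=10);st("grip")
c=cams.capture("side");cv2.imwrite("pics/grip.png",c["image"])
E
```

```text
up 0.59 [ 0.1635 -0.6547  0.3417] [ 0.7313 -0.2106] [-0.52 -0.59 -0.19] 0.088
over 4.0 [0.4566 0.276  0.3   ] [-0.2416 -0.1353] [ 0.11 -0.36 -0.1 ] 0.088
down 6.23 [0.4565 0.2767 0.0083] [-0.2423 -0.1355] [0.05 0.38 0.07] 0.0698
grip 6.67 [0.4567 0.2769 0.0087] [-0.2424 -0.1354] [-1.63  0.44  4.06] 0.0501
```

View pics/grip.png

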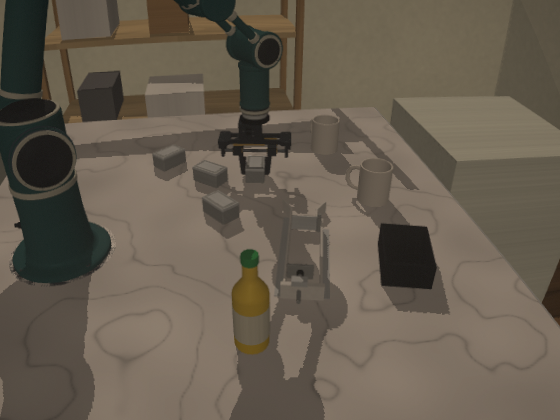

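```bash
python3 - <<'E'
from h import *
from cell import manip,cams
def st(t):
    s=manip.state();print(t,round(s["clock"],2),np.array(s["tool_pos"]).round(4),lane(s["tool_pos"]).round(4),np.array(s["contact_force"]).round(2),round(s["gripper_width"],4))
manip.move_linear(w(-.2424,-.1354,.014),rate=.05);st("lift")
manip.move_linear(w(-.132,0,.014),rate=.12,rot=rot(0));st("moved")
manip.move_linear(w(-.132,0,.009),rate=.05);st("set")
manip.set_gripper(.066);st("rel")
manip.move_linear(w(-.132,0,.09),rate=.2)
manip.move_linear(w(-.195,0,.09),rate=.25);st("back")
manip.set_gripper(0.0)
c=cams.capture("top");cv2.imwrite("pics/set.png",c["image"]);pickle.dump(c,open("top1.pkl","wb"))
P=cloud(c);q=P[150:260,200:300].reshape(-1,3);L=np.array([lane(p) for p in q])
m=(q[:,2]>.037)&(q[:,2]<.048)&(L[:,0]<-.03)&(abs(L[:,1])<.06)
r=cv2.minAreaRect((L[m]*1000).astype(np.float32));print(m.sum(),r)
E
```

```text
lift 6.98 [0.4566 0.2768 0.014 ] [-0.2424 -0.1354] [ 0.18  0.01 -1.54] 0.0495
moved 8.59 [0.5631 0.1392 0.0139] [-0.1323 -0.0006] [-1.28 -0.22 -1.28] 0.0499
set 8.84 [0.5632 0.139  0.0087] [-0.1322 -0.0005] [-0.4   1.16 -2.64] 0.0497
rel 9.28 [0.5638 0.1387 0.0092] [-0.1321  0.0002] [-0.17 -0.36  0.17] 0.0659
back 10.23 [0.5763 0.2004 0.0876] [-0.195  -0.0015] [-0.57 -0.66  0.26] 0.0661
439 ((-124.18814849853516, -0.4709434509277344), (66.2234878540039, 51.198238372802734), 1.259772777557373)
```

View pics/set.png

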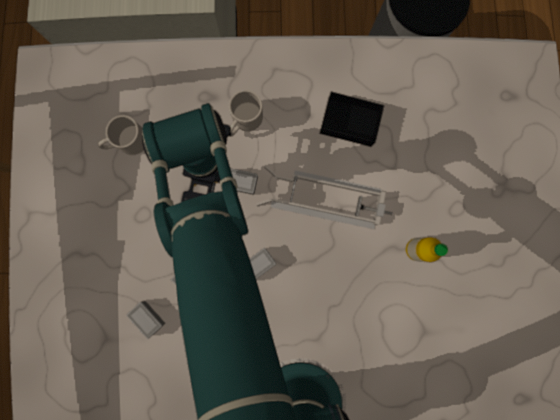

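```bash
cat >> h.py <<'E'
def st(t,f0=np.zeros(3)):
    from cell import manip
    s=manip.state();f=np.array(s["contact_force"])-f0
    print(t,round(s["clock"],2),"lane",lane(s["tool_pos"]).round(4),"z",round(s["tool_pos"][2],4),"Fx %.2f Fy %.2f Fz %.2f"%(f[:2]@EX,f[:2]@EY,f[2]),round(s["gripper_width"],4));return f
E
python3 - <<'E'
from h import *
from cell import manip,cams
manip.move_linear(w(-.2,0,.011),rate=.15,rot=rot(0));st("down")
manip.dwell(.2);st("base")
x=-.2
for x in(-.18,-.15,-.13,-.115,-.10):
    manip.move_linear(w(x,0,.011),rate=.04);st(x)
c=cams.capture("side");cv2.imwrite("pics/p1.png",c["image"]);pickle.dump(c,open("side1.pkl","wb"))
c=cams.capture("top");cv2.imwrite("pics/p1t.png",c["image"])
E
```

```text
down 11.98 lane [-0.2002  0.0003] z 0.0113 Fx -0.11 Fy 0.71 Fz -0.03 0.0008
base 12.18 lane [-0.2006  0.0011] z 0.0125 Fx -0.03 Fy 0.42 Fz -0.04 0.0006
-0.18 12.83 lane [-0.1797  0.    ] z 0.011 Fx -0.34 Fy -0.21 Fz 0.14 0.0004
-0.15 13.73 lane [-0.1499  0.    ] z 0.011 Fx -0.87 Fy 0.21 Fz 0.84 0.0003
-0.13 14.38 lane [-1.296e-01 -1.000e-04] z 0.0109 Fx 0.29 Fy 0.69 Fz -0.24 0.0005
-0.115 14.91 lane [-1.146e-01 -1.000e-04] z 0.011 Fx 0.58 Fy -0.60 Fz -0.02 0.0004
-0.1 15.43 lane [-0.0996 -0.0001] z 0.011 Fx 0.68 Fy 0.29 Fz 0.52 0.0008
```

View pics/p1.png

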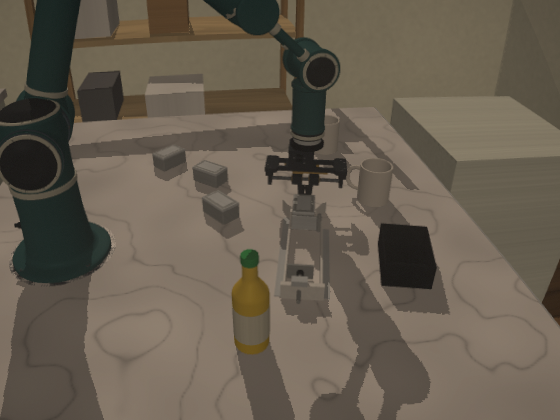

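View pics/p1t.png

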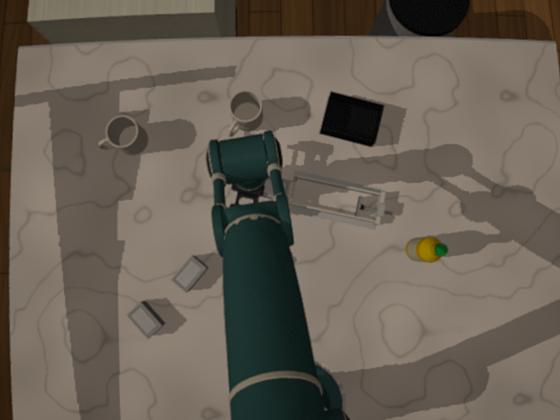

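The tin (side view, around (303,205)) is between the flares with the fingers behind it. I'll check its pose from the side depth map.

```bash
cat >> h.py <<'E'
def tin(c,x0,x1):
    P=cloud(c).reshape(-1,3);P=P[~np.isnan(P[:,0])]
    L=np.c_[(P[:,:2]-O)@EX,(P[:,:2]-O)@EY]
    m=(P[:,2]>.0395)&(P[:,2]<.047)&(L[:,0]>x0)&(L[:,0]<x1)&(abs(L[:,1])<.034)
    print("tin top n",m.sum(),"z",P[m,2].mean().round(4),"x",np.percentile(L[m,0],[1,99]).round(4),"y",np.percentile(L[m,1],[2,98]).round(4))
E
python3 - <<'E'
from h import *
tin(pickle.load(open("side1.pkl","rb")),-.09,.03)
c=pickle.load(open("side1.pkl","rb"))
cv2.imwrite("pics/p1z.png",cv2.convertScaleAbs(cv2.resize(c["image"][150:310,230:390],None,fx=3.7,fy=3.7,interpolation=cv2.INTER_CUBIC),alpha=1.6))
E
```

```text
tin top n 426 z 0.0423 x [-0.0886  0.0044] y [-0.0257  0.0232]
```

View pics/p1z.png

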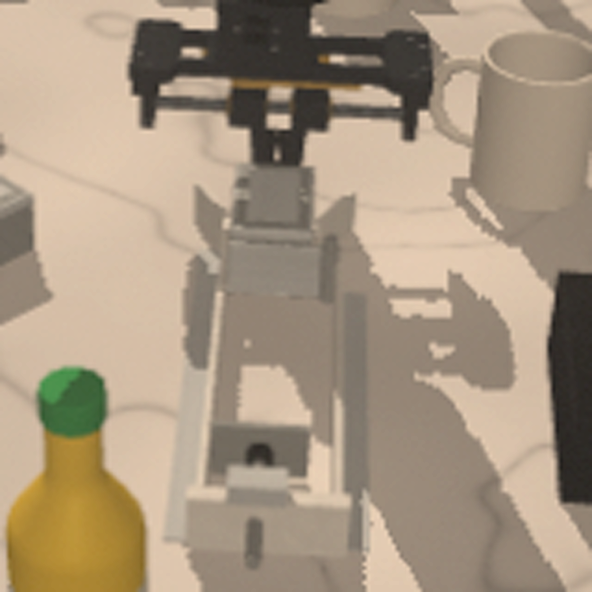

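```bash
python3 - <<'E'
from h import *
from cell import manip,cams
for x in(-.09,-.085,-.08,-.07,-.055,-.04,-.02,0,.01):
    manip.move_linear(w(x,0,.011),rate=.04);f=st(x)
    if f[:2]@EX<-15: print("STOP");break
c=cams.capture("side");tin(c,.01,.12);cv2.imwrite("pics/p2z.png",cv2.convertScaleAbs(cv2.resize(c["image"][150:310,230:390],None,fx=3.7,fy=3.7,interpolation=cv2.INTER_CUBIC),alpha=1.6))
E
```

```text
-0.09 15.93 lane [-0.0897 -0.0001] z 0.011 Fx -0.53 Fy -0.13 Fz 0.60 0.0001
-0.085 16.21 lane [-0.0848 -0.0001] z 0.011 Fx -1.20 Fy 0.14 Fz 0.41 0.0006
-0.08 16.48 lane [-0.0797 -0.0001] z 0.011 Fx -1.55 Fy -0.36 Fz 0.38 0.0007
-0.07 16.88 lane [-0.0693  0.    ] z 0.0109 Fx 0.83 Fy 0.24 Fz 0.01 0.0003
-0.055 17.41 lane [-0.0545  0.0001] z 0.011 Fx -0.18 Fy 0.07 Fz -0.23 0.0003
-0.04 17.93 lane [-0.0395  0.    ] z 0.011 Fx 0.55 Fy -0.77 Fz -0.02 0.0005
-0.02 18.58 lane [-0.0196  0.    ] z 0.011 Fx -0.24 Fy -0.35 Fz 0.05 0.0002
0 19.23 lane [0.0004 0.0001] z 0.011 Fx 0.33 Fy -0.26 Fz 0.84 0.0007
0.01 19.63 lane [0.0104 0.    ] z 0.011 Fx 0.44 Fy 0.56 Fz 0.38 0.0008
tin top n 556 z 0.0424 x [0.0162 0.1014] y [-0.0263  0.0213]
```

View pics/p2z.png

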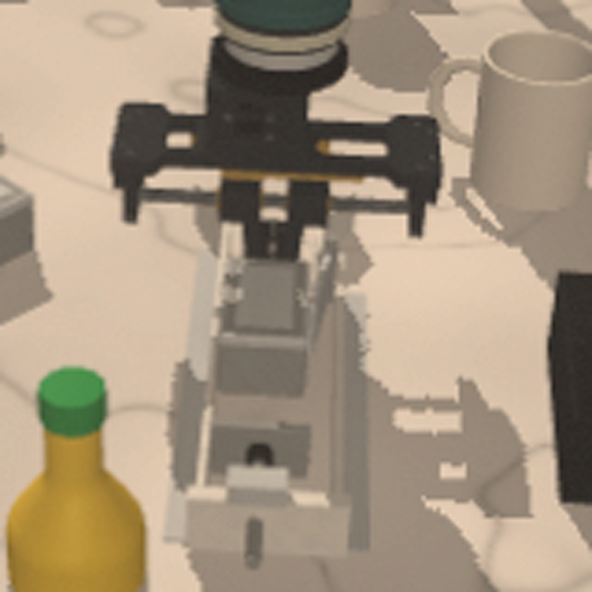

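The gate is folded along the tin's +y side at about (320,290) in the crop. The tin is straight against the -y wall with its centre at x≈60 mm. Next comes a slow approach to feel for the stop.

```bash
cat >> h.py <<'E'
def fx(n=6):
    from cell import manip
    r=[]
    for _ in range(n):
        manip.dwell(.03);r.append(np.array(manip.state()["contact_force"])[:2]@EX)
    return -np.mean(r)
E
python3 - <<'E'
from h import *
from cell import manip,cams
for x in(.03,.05,.062):
    manip.move_linear(w(x,0,.011),rate=.05)
    print(x,round(fx(4),2))
st("pre")
x=.062;hist=[]
while x<.1:
    x+=.001
    manip.move_linear(w(x,0,.011),rate=.02);f=fx(4);hist.append(f);print(round(x,4),round(lane(manip.state()["tool_pos"])[0],4),round(f,2))
    if f>2.6:break
st("contact")
E
```

```text
0.03 0.55
0.05 0.41
0.062 -0.47
pre 21.57 lane [ 0.0622 -0.0003] z 0.0109 Fx -0.13 Fy -0.98 Fz -0.06 0.0004
0.063 0.063 -0.57
0.064 0.064 0.56
0.065 0.0651 0.59
0.066 0.0661 0.51
0.067 0.0671 0.26
0.068 0.068 1.24
0.069 0.069 0.8
0.07 0.07 0.71
0.071 0.0711 0.89
0.072 0.0721 -0.42
0.073 0.0731 0.35
0.074 0.074 0.38
0.075 0.0751 0.41
0.076 0.0761 0.42
0.077 0.0771 0.33
0.078 0.0781 -0.07
0.079 0.079 1.34
0.08 0.0798 3.52
contact 28.48 lane [0.0798 0.0001] z 0.011 Fx -3.92 Fy 0.16 Fz -1.17 0.0005
```

```bash
python3 - <<'E'
from h import *
from cell import manip,cams
x=.080
while x<.0835:
    x+=.0005
    manip.move_linear(w(x,0,.011),rate=.01);f=fx(5);print(round(x,4),round(lane(manip.state()["tool_pos"])[0],4),round(f,2))
    if f>6.2:break
manip.dwell(.5);print(fx(8));st("pressed")
c=cams.capture("side");tin(c,.08,.168)
E
```

```text
0.0805 0.0803 5.13
0.081 0.0807 5.4
0.0815 0.0811 5.92
0.082 0.0814 6.53
6.6737765657711225
pressed 30.91 lane [0.0814 0.0001] z 0.0111 Fx -6.99 Fy 0.16 Fz 0.32 0.0003
tin top n 603 z 0.0424 x [0.0881 0.1673] y [-0.0264  0.0215]
```

```bash
python3 - <<'E'
from h import *
from cell import manip,cams
f=lambda n,c:cv2.imwrite(n,cv2.convertScaleAbs(cv2.resize(c["image"][150:310,230:390],None,fx=3.7,fy=3.7,interpolation=cv2.INTER_CUBIC),alpha=1.6))
f("pics/p3.png",cams.capture("side"))
manip.move_linear(w(.076,0,.011),rate=.01);st("back")
c=cams.capture("side");tin(c,.08,.168);f("pics/p4.png",c)
E
```

```text
back 31.76 lane [ 0.0762 -0.0001] z 0.011 Fx 0.29 Fy -0.30 Fz -0.85 0.0007
tin top n 634 z 0.0423 x [0.083 0.167] y [-0.0264  0.0217]
```

View pics/p4.png

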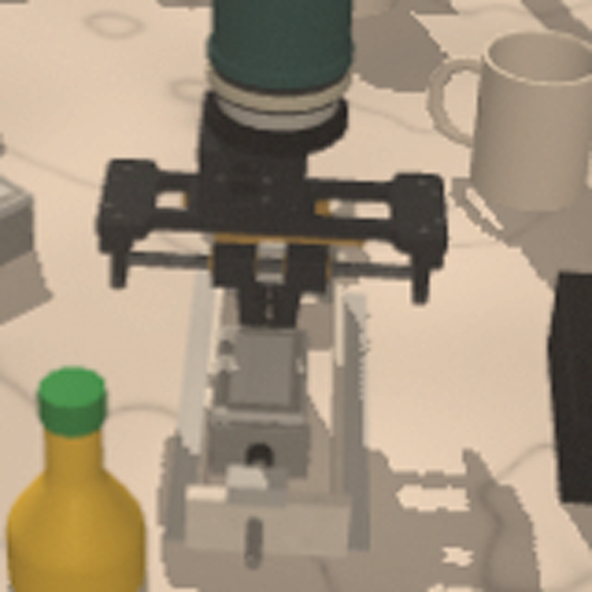

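The tin is at the plate and the fingers are clear of its tail. I'll back off slightly more and lift straight up.

```bash
python3 - <<'E'
from h import *
from cell import manip,cams
manip.move_linear(w(.073,0,.011),rate=.02);st("back")
manip.move_linear(w(.073,0,.12),rate=.06);st("up")
manip.move_linear(w(.073,0,.22),rate=.15);st("up2")
manip.dwell(.5)
f=lambda n,c:cv2.imwrite(n,cv2.convertScaleAbs(cv2.resize(c["image"][150:310,230:390],None,fx=3.7,fy=3.7,interpolation=cv2.INTER_CUBIC),alpha=1.6))
c=cams.capture("side");tin(c,.08,.168);f("pics/p5.png",c)
c=cams.capture("top");tin(c,.08,.168);cv2.imwrite("pics/p5t.png",c["image"])
E
```

```text
back 32.11 lane [ 0.0729 -0.    ] z 0.011 Fx -0.51 Fy 0.21 Fz 0.03 0.0009
up 34.08 lane [ 0.073  -0.0003] z 0.1196 Fx 0.33 Fy 0.04 Fz -0.42 0.0009
up2 34.89 lane [ 0.073  -0.0007] z 0.219 Fx 0.00 Fy -0.47 Fz -0.53 0.0007
tin top n 599 z 0.0423 x [0.0902 0.1673] y [-0.0263  0.0218]
tin top n 218 z 0.0426 x [0.0906 0.1675] y [-0.0263  0.0179]
```

View pics/p5.png

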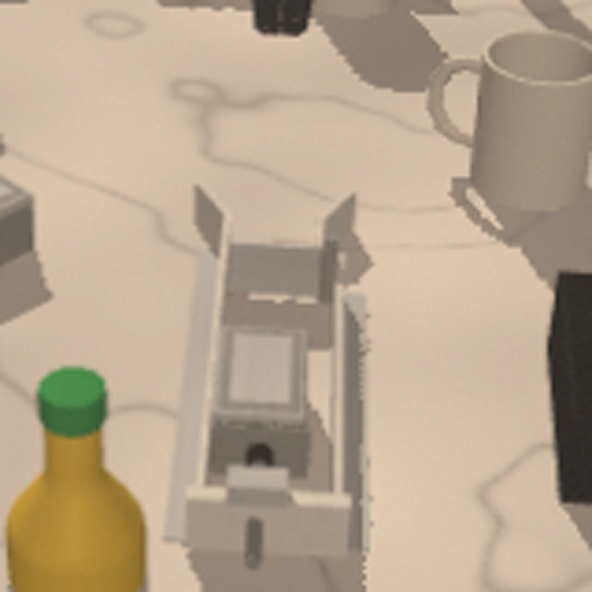

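```bash
python3 - <<'E'
from h import *
from cell import manip,cams
j=list(manip.state()["joint_pos"]);j[0]+=.7;manip.set_joints(j);manip.dwell(.2);st("aside")
c=cams.capture("top");tin(c,.08,.168);pickle.dump(c,open("top9.pkl","wb"))
cv2.imwrite("pics/fin.png",cv2.convertScaleAbs(cv2.resize(c["image"][150:240,250:410],None,fx=5,fy=5,interpolation=cv2.INTER_CUBIC),alpha=1.5))
P=cloud(c)[150:240,250:410].reshape(-1,3);L=np.c_[(P[:,:2]-O)@EX,(P[:,:2]-O)@EY]
g=(abs(L[:,0])<.015)&(L[:,1]>-.026)&(L[:,1]<.028)&(P[:,2]>.034);print("gate",g.sum(),np.polyfit(L[g,1],L[g,0],1))
s=(L[:,0]>.16)&(L[:,0]<.19)&(abs(L[:,1])<.02)&(P[:,2]>.031);o=np.argsort(L[s,0]);print(np.c_[L[s][o],P[s][o,2]].round(4)[::4])
E
```

```text
aside 37.03 lane [-0.2463 -0.1579] z 0.2199 Fx 0.20 Fy 0.16 Fz 0.11 0.001
tin top n 562 z 0.0426 x [0.0896 0.1668] y [-0.0261  0.0218]
gate 34 [0.00612532 0.00211287]
[[ 0.1602 -0.0038  0.0428]
 [ 0.1606  0.0064  0.0432]
 [ 0.1611 -0.0059  0.0397]
 [ 0.1616  0.0015  0.0432]
 [ 0.1623  0.0091  0.0451]
 [ 0.163  -0.0058  0.0433]
 [ 0.1637  0.0173  0.0423]
 [ 0.1645  0.0094  0.0466]
 [ 0.1649 -0.0155  0.0435]
 [ 0.1652  0.0198  0.045 ]
 [ 0.1662  0.0052  0.0418]
 [ 0.1667 -0.      0.0445]
 [ 0.1675  0.0104  0.0427]
 [ 0.1682  0.0054  0.0443]
 [ 0.1686  0.0183  0.0424]
 [ 0.1697 -0.0117  0.0405]
 [ 0.1706  0.0115  0.0385]
 [ 0.1712  0.0091  0.038 ]
 [ 0.172   0.0197  0.0361]
 [ 0.1723  0.0044  0.037 ]
 [ 0.1731  0.012   0.0386]
 [ 0.1739 -0.0056  0.0391]
 [ 0.1746 -0.0179  0.0349]]
```

View pics/fin.png

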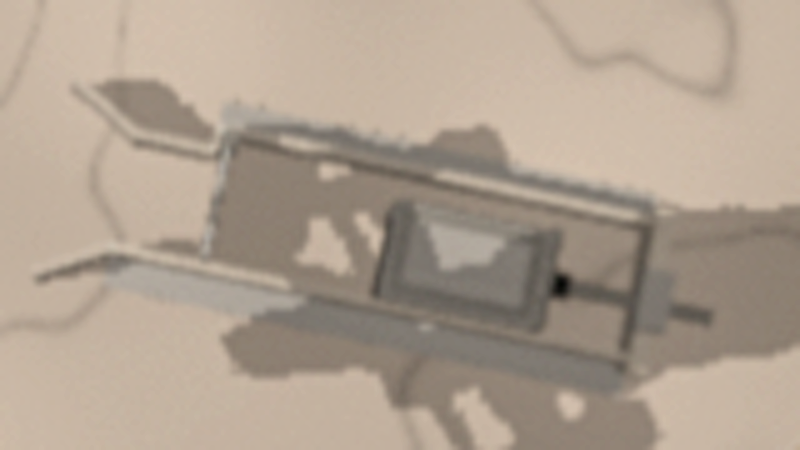

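The gate is shut (slope 0.006 rad). The tin's centre is at x≈129 mm with no visible gap to the plate. I'm handing in.

```bash
python3 - <<'E'
from h import *
from cell import manip,order
order.close_job();st("done")
E
```

```text
the job is handed in; nothing more can be done
the job is handed in; nothing more can be done
```

The tin is loaded in the refill lane against the stop plate, the gate has swung shut behind it, and I handed the job in at about 37 s of the 64 s allowed.

**What I did:** I took the farthest of the four look-alike tins, at (0.456, 0.277). I lifted it about 5 mm, carried it across, and set it flat in line with the lane just ahead of the flare. From there I pushed it flat with shut fingers through the mouth and gate. I felt the stop with the fingers at lane x ≈ 79 mm and pressed up to about 6.7 N at the wrist. Then I backed off slowly and lifted straight out.

**Last checks (top view, arm moved aside):**

| Check | Result |
|---|---|
| Tin centre | lane x ≈ 129 mm, y ≈ -2 mm |
| Tin attitude | flat and straight along the -y wall |
| Tin and stop plate | no visible gap |
| Gate | within about 0.01 rad of shut |
| Bystanders | not re-measured; no unexpected forces felt |

**Not measured directly:** I judged the remaining contact with the plate only from the picture and from the slow release. I also judged the gate opening past 1.1 rad from the picture and the geometry, which put it at about 1.4 rad. No check failed or disagreed with another.

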